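# Tighten a lens retaining ring with a pin spanner

### The arm

A 6-joint arm with a two-finger parallel gripper is mounted at the origin on a cart in front of the work surface, level with it; the furniture and walls round the work are solid. World frame = base frame: x ahead of the robot, y to its left, z up, the work surface at z = 0. Lengths are in mm, angles in rad, forces in N, time in s.
With the tool pointing down it reaches from about 275 to 750 mm from the base axis. Payload 10.2 kg.
Tool frame: the origin (TCP) lies where the fingers leave the gripper's body, on its centre line; the fingertips stand 73 mm ahead of it and the grasp point (between the pads) lies 54 mm ahead of it (ctrl.tip_extent is the z of the fingertips in the tool frame, in mm); z points along the fingers, y is the line along which they close (so a half turn about z gives the same grasp; the last joint's range is limited). The gripper opens to 85 mm and grips with 20 to 120 N. Pads are 22 mm wide; open, the fingers measure 114 mm over their backs; the gripper's body (76 mm by 85 mm) begins 54 mm behind the grasp point. The pads swing forward as they close: fully open they stand 13 mm farther back than shut.
Start: joints at [-1.566, 0.313, 1.498, -0, 1.331, -0.223], TCP at [118.55, -511.447, 303.894] pointing down, gripper open.
Joint ranges: [-2.94, 2.94], [-0.97, 2.17], [0.19, 2.56], [-1.23, 4.37], [0.02, 3.11], [-2.88, 2.88]. Speed limits (rad/s): [2.39, 2.39, 3.01, 3.14, 3.14, 3.14].

### API

Orientations are given as a unit quaternion [w, x, y, z].
In Python, from rig import readout, cams, order, ctrl gives the robot as it stands.
- The arm moves only by the shell command python3 -m handwheel 'ROWS' [OPENING] [FORCE]. ROWS is a JSON list of rows, 1 to 8 of them, each of 6 numbers: dx, dy, dz in mm, then a rotation vector rx, ry, rz in rad; each row is the pose to reach, as a shift and turn from the pose commanded when the command began, along the tool's axes at that moment; what a row does not reach only later rows make up. A row lasts 1/10 s, in which the tool goes at most 50 mm and 0.15 rad, less where a joint would pass 70% of its speed; a pose out of reach is approached as far as the arm can. OPENING is the opening from 0.0 (shut) to 1.0 (fully open), set as the command begins (- or left out keeps the last). The fingers move at their own pace and stop on an object; FORCE is the grip in N (left out, the last holds). Time passes only in rows, so rows that do not move let the fingers close. It prints the time, the measured TCP pose, the force, the opening and the grip force at its end.
- readout.sense(): the state, without advancing time (a new reading comes with each control period).
- cams.capture(name): name is "scene" or "top" or "wrist"; returns (picture, depth): 384x512x3 uint8, red, green, blue; 384x512 float32, mm along the optical axis (not along the pixel's ray), 0 where there is no reading.
- cams.calibration(name): a dict with "fx", "fy", "cx", "cy" (pixels), "position" and "attitude" of the camera in the world. Camera axes: x right, y down, z forward; pixel columns grow to the right and rows downward; lengths in mm; the calibration is good to about 2 mm. The wrist camera is an equidistant fisheye: a pixel r from the principal point sees the ray r / f radians off the axis. A picture is of the moment at which its call begins: read the wrist's pose just before it. calibration takes no time and is no camera call; for the wrist camera it gives the pose at the moment of the call.
- order.finish_job(): hands the job in; it is judged then, once.
Trained networks look in the newest picture that a camera, given by its name, has taken for a name from the list of things; names that differ only in an ending like _2 or _b are one class to them, and where a whole thing is asked for, a point or a joint stands for the part that bears it (a point fixed in the world has none). Each returns a list of dicts, best first, with "p" (0 to 1); they miss things now and then, are a little off and sometimes report something else, mostly with a low value. They report only what shows in the picture. A call takes as long as a camera call.
- cams.trace(target, camera): "pixels" (384x512 bool, what is visible of it) and "bbox" ([left, top, right, bottom] in pixels, round what is visible of it).
- cams.spot_point(target, camera): "uv" ([column, row] in pixels: a listed point, or the origin of a listed thing).
The state is a dict: "time_s": time; "joints": joint angles; "dq": joint speeds; "tau": joint torques, N m; "eef_pos": TCP position; "ee_rot": TCP orientation; "force": force on the tool from outside, world axes, zero at the start; "wrist_torque": the same for the moment, N m; "grip_width": opening from 0.0 (shut) to 1.0 (fully open); "grip_force": force on a finger pad.
Only numpy, scipy, OpenCV 4.12 (cv2) and the standard library are available. Lean on these libraries where they do the work, as an engineer would, in place of code of your own. Each camera call takes 0.05 s, during which the arm holds its last target. There are 200 camera calls.

### The job

Take the red-handled pin spanner from its blue stand, let both of its pins drop fully into the two holes of the brass retaining ring of the lens cell, and only then turn the ring clockwise (seen from above) until it is home against its stop. Press and turn gently, touch the lens cell with nothing but the spanner, then put the spanner back upright in its stand with its pins in the stand's holes, and leave the other things near the work where they are.

Things in the scene. Friction and masses are not known exactly. Their poses are not given: they have to be found in the camera images.
- lens_cell: Lens cell fixed to the table: dark foot plate 100 x 80 x 8 mm (long side along x) with a round housing 68 mm across; in its top lies the brass retaining ring, 54 mm across, bore 28 mm. The ring face is the highest part, 45 mm up, 1 mm above the rim, which has a white dot at +x. Contact force on the cell above 25 N, pressing or turning, damages it. Origin: on the axis, at the table; z up.
- ring_face (a point): Centre of the ring's upper face, 45 mm above the table. Fixed to the cell: axes as the cell's, does not turn with the ring. The ring has two holes 6 mm in diameter, 6 mm deep, 180 degrees apart, 20.5 mm from this centre. Their direction is in no pose: with the ring home, the line through them lies anywhere within 20 degrees either side of the cell's x axis.
- retaining_ring (a joint): Ring angle, rad: 0 = home on its hard stop; negative = clockwise turning (from above) still missing, -0.85 to -0.55 at the start. The line through the holes stands that far counterclockwise of its home direction. The ring stays at one height; friction of 0.2 N m holds it, so pins sliding over it at a few newtons do not turn it.
- spanner: Pin spanner, 0.13 kg, upright in the stand. Origin midway between the pin tips, spring relaxed; z up along the handle, x through both pins; symmetric under a half turn. Red handle 30 mm along x, 16 mm along y (grip across y), 32 to 88 mm above the origin. Steel bar below it 56 x 14 mm, 5 to 14 mm above the origin, its round collar up to 22 mm.
- nose (a point): Midway between the two pin tips, on the sprung head, axes as the spanner's. The head (bar and pins) can be pushed up 6 mm towards the handle: the spring gives 1.8 N at first, 7.8 N at 6 mm, then it is solid.
- pin_a (a point): Tip of the pin at the spanner's x = +20.5 mm, on the sprung head. Pins are 4 mm in diameter, round-tipped, and stand out 5 mm below the bar.
- pin_b (a point): Tip of the pin at the spanner's x = -20.5 mm, on the sprung head.
- stand: Blue stand fixed to the table: block 90 x 44 x 20 mm (long side along x) on a foot 120 x 44 x 5 mm; in its top, at x = -20.5 and +20.5 mm, two holes 9 mm in diameter, 12 mm deep. Origin on the table under its centre. The spanner's bar rests on the block with the pins in the holes; the spanner's origin is then 15 mm above the table.
- stand_seat (a point): centre of the top of the stand's block, midway between its two holes, 20 mm above the table
- objective_40x: bystander: white microscope objective with a black band, 28 mm in diameter, 45 mm tall, standing loose; origin under its centre
- objective_10x: bystander: smaller white microscope objective with a black band, 25 mm in diameter, 36 mm tall, standing loose; origin under its centre
- immersion_oil: bystander: small brown dropper bottle with a black cap, 28 mm wide, 75 mm tall, standing loose; origin under its centre

How it is judged (in metres and radians):
On the way, in this order (a step that is already met when the one before it is completed fails the run):
1. both pins are fully in the ring's holes (tips more than 3 mm below the ring face, spanner centred within 2.5 mm) while at least 0.42 rad of turning is still missing (z of each of pin_a, pin_b in the frame of ring_face below -0.003 m and horizontal distance between nose and ring_face below 0.0025 m and value of joint retaining_ring below -0.42 rad), for 0.2 s.
2. the ring is home (less than 0.05 rad missing) with both pins still in its holes (value of joint retaining_ring above -0.05 rad and z of each of pin_a, pin_b in the frame of ring_face below -0.002 m), for 0.2 s.
At the end, for the whole second after the job is handed in: The ring is home (less than 0.06 rad missing); the spanner stands released, at rest and upright (within 0.1 rad) in its stand, centred within 6 mm, with its pin tips more than 3 mm below the top of the stand's block (value of joint retaining_ring above -0.06 rad and horizontal distance between spanner and stand_seat below 0.006 m and z of spanner in the frame of stand_seat below -0.003 m and angle between spanner's own z axis and vertical below 0.1 rad and linear speed of spanner below 0.02 m/s); the robot touches nothing.
It fails at once if the lens cell or its ring is pressed or turned with more than 25 N of contact force (contact force between lens_cell and anything else above 25 N).
It fails at once if the arm or fingers touch the lens cell or its ring (contact force between lens_cell and the fingers above 0.5 N or contact force between lens_cell and the arm above 0.5 N).
It fails at once if the ring turns (faster than 0.1 rad/s) while a pin is not in its hole (tip less than 1 mm below the ring face) (velocity of joint retaining_ring above 0.1 rad/s and z of any of pin_a, pin_b in the frame of ring_face above -0.001 m).
It fails at once if a bystander (either objective or the dropper bottle) is moved by more than 15 mm (distance of any of objective_40x, objective_10x, immersion_oil from where it was at the start of the episode above 0.015 m).
It also fails if it takes over 72 s, if anything falls off the work surface, if the arm or the gripper's body presses on something with over 40 N, if the wrist force passes 120 N, or if a joint passes its speed limit or range.

## Working session

There is one attempt and no reset: what is moved stays moved. The work goes in short steps, Python scripts to look and compute and a shell command to move; the robot and the scene stay as the last step left them, time stands still between calls to the robot, and variables do not carry over. Pictures are saved under pics/ and viewed, at most 10 in all, crops included, and the job is handed in when it is done.

```bash
ls; mkdir -p pics; cat > h.py <<'E'
import numpy as np, cv2
from scipy.spatial.transform import Rotation as R
from rig import readout, cams, order, ctrl
def q(w): return R.from_quat([w[1],w[2],w[3],w[0]])
def ray(name,uv,cal=None):
    c=cal or cams.calibration(name); u,v=uv
    x,y=(u-c['cx'])/c['fx'],(v-c['cy'])/c['fy']
    if name=='wrist':
        r=np.hypot(x,y); s=np.sin(r)/r if r>1e-9 else 1
        d=np.array([x*s,y*s,np.cos(r)])
    else: d=np.array([x,y,1.])
    d=q(c['attitude']).apply(d); return np.array(c['position']),d/np.linalg.norm(d)
def onz(name,uv,z,cal=None):
    p,d=ray(name,uv,cal); return p+d*(z-p[2])/d[2]
def tri(rs):
    A=np.zeros((3,3));b=np.zeros(3)
    for p,d in rs:
        M=np.eye(3)-np.outer(d,d);A+=M;b+=M@p
    return np.linalg.solve(A,b)
def save(n,im): cv2.imwrite('pics/'+n+'.png',im[:,:,::-1])
E
python3 - <<'E'
from h import *
np.set_printoptions(precision=1,suppress=True)
s=readout.sense(); print({k:s[k] for k in('time_s','eef_pos','ee_rot','force','grip_width')}, ctrl.tip_extent)
for n in('scene','top','wrist'):
    c=cams.calibration(n); print(n,c)
    im,d=cams.capture(n); save(n+'0',im)
    for t in('spanner','stand_seat','stand','ring_face','lens_cell','nose','objective_40x','objective_10x','immersion_oil'):
        r=cams.spot_point(t,n)[:2]
        for a in r: print(n,t,round(a['p'],2),np.array(a['uv']),onz(n,a['uv'],{'spanner':15,'nose':15,'stand_seat':20,'ring_face':45}.get(t,0),c))
E
```

```text
pics
{'time_s': 0.0, 'eef_pos': array([ 118.6, -511.3,  303.3]), 'ee_rot': array([-0. ,  1. ,  0.1,  0. ]), 'force': array([-0.6,  0.4, -0.1]), 'grip_width': 0.9987204354558491} 72.6
scene {'fx': 404.35187533929417, 'fy': 404.35187533929417, 'cx': 251.88357184036957, 'cy': 185.4225927364735, 'position': array([-85.1, 465.6, 638.6]), 'attitude': array([ 0.2, -0.5,  0.8, -0.4])}
scene spanner 0.93 [204.2 249.6] [441.4 311.1  15. ]
scene stand_seat 0.81 [206.9 249.2] [435.8 307.1  20. ]
scene stand 0.97 [206.8 254.5] [439.5 307.3   0. ]
scene ring_face 0.57 [289.1 198.6] [472.5  98.   45. ]
scene lens_cell 0.88 [286.5 213.1] [474.5 100.3   0. ]
scene nose 0.51 [206.7 250.1] [438. 307.  15.]
scene objective_40x 0.52 [291.6 187.5] [547.3  44.2   0. ]
scene immersion_oil 0.66 [317.1 205.3] [466.3  23.2   0. ]
top {'fx': 467.21708745777744, 'fy': 467.21708745777744, 'cx': 259.23043647540504, 'cy': 198.11011079407373, 'position': array([437.8, 163.4, 942.9]), 'attitude': array([ 0.1, -0.7,  0.7, -0. ])}
top spanner 0.68 [201.7 257.4] [429.9 304.4  15. ]
top stand_seat 0.83 [199.7 256.2] [432.3 307.6  20. ]
top stand 0.57 [202. 253.] [438.5 306.1   0. ]
top stand 0.52 [286.7 189. ] [566.1 133.7   0. ]
top ring_face 0.6 [303.7 233.8] [473.  104.1  45. ]
top ring_face 0.54 [288.4 187.5] [562.8 131.8  45. ]
top lens_cell 0.64 [304.2 233.9] [474.5 100.2   0. ]
top nose 0.45 [200.9 252.8] [438.9 306.   15. ]
top nose 0.45 [199.6 254. ] [436.6 308.6  15. ]
top objective_40x 0.58 [330.1 201.1] [540.1  46.5   0. ]
top objective_10x 0.5 [306.8 231.7] [478.9  94.8   0. ]
top objective_10x 0.49 [288.8 189.2] [565.6 129.5   0. ]
top immersion_oil 0.56 [342.7 234.2] [473.1  23.2   0. ]
wrist {'fx': 297.3186396354542, 'fy': 297.3186396354542, 'cx': 255.8941564905924, 'cy': 194.43892175356365, 'position': array([ 183.6, -497.7,  373.1]), 'attitude': array([ 0.1,  0.8, -0.6, -0.1])}
```

```bash
python3 - <<'E'
import cv2
a=cv2.imread('pics/top0.png')[120:320,130:430]; b=cv2.imread('pics/scene0.png')[120:320,130:390]
a=cv2.resize(a,None,fx=2.6,fy=2.6,interpolation=2);cv2.imwrite('pics/topc.png',a)
cv2.imwrite('pics/scenec.png',cv2.resize(b,None,fx=2.9,fy=2.9,interpolation=2))
E
```

```text
(no output)
```

View pics/topc.png

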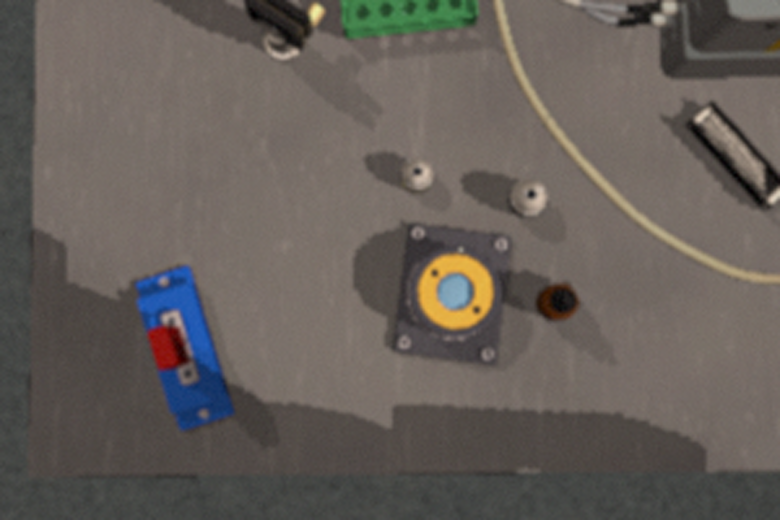

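View pics/scenec.png

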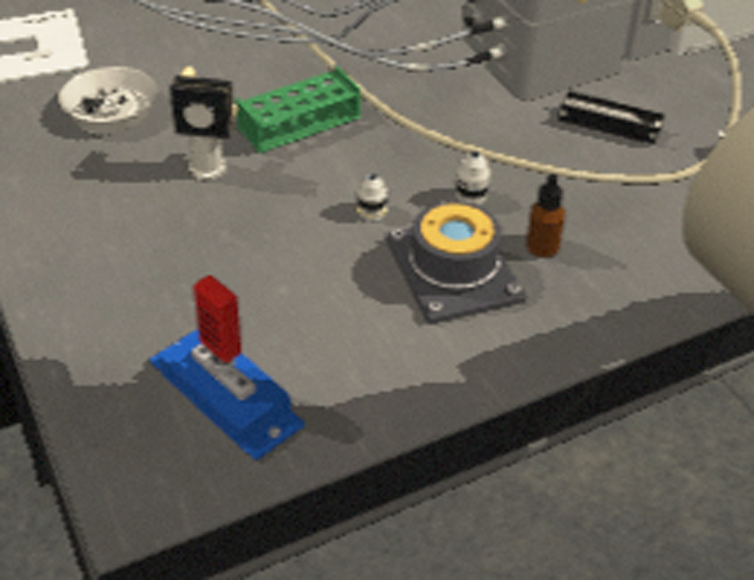

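The top crop shows the stand at about (180,345) with the red handle, and the ring centred at (455,291) with holes at about (434,273) and (476,310). That puts the hole line at roughly +48° in the world. The objectives are at (418,176) and (529,198), and the bottle at (557,302). The scene crop agrees. Next I'll move the wrist camera over.

```bash
cat >> h.py <<'E'
def down(yaw): # tool x at yaw (rad), z down
    c,s=np.cos(yaw),np.sin(yaw); return R.from_matrix(np.array([[c,s,0],[s,-c,0],[0,0,-1]]))
def delta(pos,yaw):
    s=readout.sense(); r0=q(s['ee_rot'])
    d=r0.inv().apply(np.array(pos)-s['eef_pos']); rv=(r0.inv()*down(yaw)).as_rotvec()
    print('delta',np.round(d,1),np.round(rv,3),'yawnow',round(float(np.arctan2(*r0.as_matrix()[[1,0],0])),4),'j',np.round(s['joints'],2),'t',s['time_s'])
E
python3 - <<'E'
from h import *
delta([430,-150,303],0.2);delta([390,200,330],0.2)
E
```

```text
delta [ 385.  -281.8    0.9] [-0.    -0.     0.028] yawnow 0.2278 j [-1.57  0.31  1.5   0.    1.33 -0.22] t 1.5
delta [ 425.1 -631.8  -26.1] [-0.    -0.     0.028] yawnow 0.2278 j [-1.57  0.31  1.5   0.    1.33 -0.22] t 1.5
```

```bash
python3 -m handwheel '[[48,-35,0,0,0,0],[96,-70,0,0,0,0],[144,-105,0,0,0,0],[192,-140,0,0,0,0],[240,-175,0,0,0,0],[288,-210,0,0,0,0],[336,-245,0,0,0,0],[385,-282,0,0,0,0]]'
python3 -m handwheel '[[5,-45,-3,0,0,0],[10,-90,-6,0,0,0],[15,-135,-10,0,0,0],[20,-180,-14,0,0,0],[25,-225,-18,0,0,0],[30,-270,-22,0,0,0],[35,-310,-26,0,0,0],[40,-350,-26,0,0,0]]'
cat > look.py <<'E'
from h import *
import sys
np.set_printoptions(precision=1,suppress=True)
c=cams.calibration('wrist'); im,d=cams.capture('wrist'); save(sys.argv[1],im); s=readout.sense()
print(s['eef_pos'],c['position'],q(c['attitude']).as_matrix()[:,2],np.round(s['joints'],2))
H={'spanner':15,'nose':15,'stand_seat':20,'ring_face':45,'pin_a':15}
for t in('spanner','stand_seat','stand','ring_face','lens_cell','nose'):
    for a in cams.spot_point(t,'wrist')[:2]: print(t,round(a['p'],2),np.array(a['uv']),onz('wrist',a['uv'],H.get(t,0),c))
import pickle; pickle.dump((c,im,d),open('pics/'+sys.argv[1]+'.pkl','wb'))
E
python3 look.py w1
```

```text
time_s: 2.3
eef_pos: [380.9, -206.8, 304.2]
ee_rot: [0.0, 0.994, 0.114, 0.0]
force: [0.3, -0.9, -0.7]
grip_width: 1.0
grip_force: 0.0
time_s: 3.1
eef_pos: [339.3, 143.1, 330.6]
ee_rot: [0.0, 0.994, 0.114, 0.001]
force: [1.3, 0.6, -0.1]
grip_width: 1.001
grip_force: 0.0
[338.1 147.2 330.4] [404.2 156.8 399.9] [-0.3 -0.1 -1. ] [ 0.1 -0.1  1.9  0.   1.4  1.4]
spanner 0.87 [150.  69.] [438.8 309.3  15. ]
stand_seat 0.78 [152.7  69.7] [437.9 303.2  20. ]
stand 0.9 [159.8  68.3] [443.1 301.    0. ]
ring_face 0.68 [318.3  67.9] [479.3  98.1  45. ]
lens_cell 0.72 [307.2  74.6] [475.5 103.2   0. ]
nose 0.65 [152.9  65.9] [443.5 306.1  15. ]
nose 0.56 [150.   53.1] [460.5 314.6  15. ]
```

View pics/w1.png

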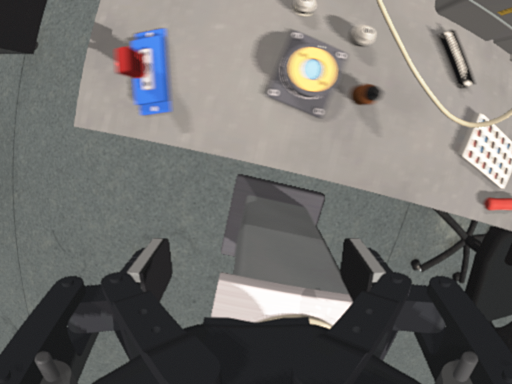

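The wrist view shows the stand at (150,70) and the ring at (312,68), and both positions agree with the other cameras. I'll measure each from closer and rectify the pictures to horizontal planes.

```bash
cat >> h.py <<'E'
def ortho(im,c,cx,cy,z,half=50,k=6):
    n=int(2*half*k); I=np.arange(n)
    X=cx+half-I/k; Y=cy+half-I/k   # rows: x decreasing, cols: y decreasing
    XX,YY=np.meshgrid(X,Y,indexing='ij')
    P=np.stack([XX,YY,np.full_like(XX,z)],-1).reshape(-1,3)-np.array(c['position'])
    V=q(c['attitude']).inv().apply(P); r=np.hypot(V[:,0],V[:,1]); t=np.arctan2(r,V[:,2])
    u=c['cx']+c['fx']*t*V[:,0]/r; v=c['cy']+c['fy']*t*V[:,1]/r
    return cv2.remap(im,u.reshape(n,n).astype('f4'),v.reshape(n,n).astype('f4'),cv2.INTER_CUBIC)
E
python3 - <<'E'
from h import *
delta([405,88,230],0.2278)
E
```

```text
delta [51.5 65.6 99.9] [ 0.     0.    -0.002] yawnow 0.2259 j [ 0.07 -0.07  1.86 -0.    1.35  1.42] t 3.45
```

```bash
python3 -m handwheel '[[17,22,33,0,0,0],[34,44,66,0,0,0],[51,66,100,0,0,0],[51,66,100,0,0,0],[51,66,100,0,0,0]]' >/dev/null
python3 look.py w2; python3 - <<'E'
from h import *
import pickle
c,im,d=pickle.load(open('pics/w2.pkl','rb'))
o=ortho(im,c,473,100,45); save('o2',o)
E
```

```text
[404.5  88.1 230.7] [469.6 101.1 298.9] [-0.3 -0.1 -1. ] [-0.1  0.1  1.9  0.   1.1  1.3]
spanner 0.68 [331.4  58.1] [542.   43.8  15. ]
spanner 0.57 [ 63.2 110.6] [439.2 311.   15. ]
stand_seat 0.86 [ 65.5 112.6] [438.  303.6  20. ]
stand 0.62 [ 79.3 110.9] [440.1 298.2   0. ]
ring_face 0.6 [259.8 107.8] [476.2  99.5  45. ]
lens_cell 0.88 [258.1 107.3] [477.5 101.    0. ]
nose 0.68 [ 66.7 111.5] [438.8 305.7  15. ]
```

View pics/o2.png

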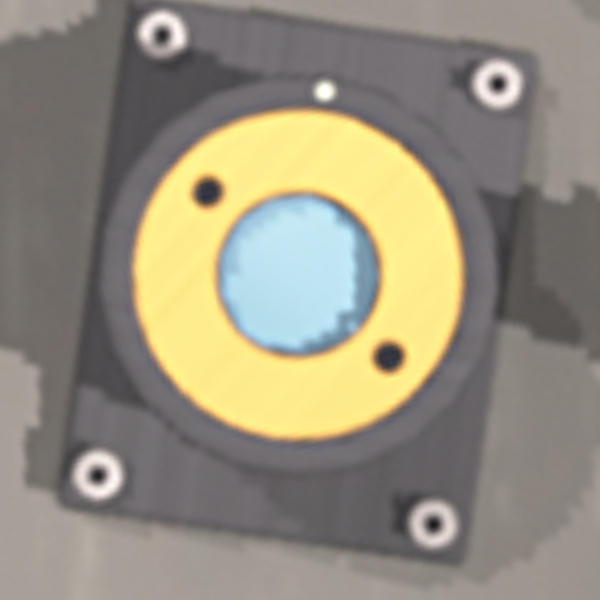

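The rectified view shows the ring centre at pixel (298,274), which is (477.3, 100.3). The holes at (207,191) and (388,357) are 20.5 mm from it, so the 45 mm height is right, and their line points at yaw 0.829. Now the stand.

```bash
python3 - <<'E'
from h import *
delta([374,292,230],0.2278)
E
```

```text
delta [  16.5 -204.7    0.5] [ 0.    -0.001  0.001] yawnow 0.2284 j [-0.07  0.15  1.91  0.    1.08  1.27] t 4.3
```

```bash
python3 -m handwheel '[[3,-41,0,0,0,0],[6,-82,0,0,0,0],[9,-123,0,0,0,0],[12,-164,0,0,0,0],[16,-205,0,0,0,0],[16,-205,0,0,0,0],[16,-205,0,0,0,0]]' >/dev/null
python3 look.py w3; python3 - <<'E'
from h import *
import pickle
c,im,d=pickle.load(open('pics/w3.pkl','rb'))
hs=cv2.cvtColor(ortho(im,c,440,306,103,40,6),cv2.COLOR_RGB2HSV)
o=np.hstack([ortho(im,c,440,306,29,40,5),ortho(im,c,440,306,103,40,5)]); save('o3',o)
E
```

```text
[373.6 291.6 230. ] [438.2 306.2 299.1] [-0.3 -0.1 -1. ] [ 0.4  0.3  1.8 -0.   1.1  1.8]
spanner 0.74 [250.6 116.4] [436. 311.  15.]
stand_seat 0.65 [256.  115.5] [438.  306.2  20. ]
stand 0.59 [256.8 113.5] [440.1 305.9   0. ]
ring_face 0.86 [462.6 138.9] [475.6  99.4  45. ]
lens_cell 0.96 [441.4 134.4] [477.1  96.5   0. ]
lens_cell 0.56 [252.9 113.1] [439.7 309.7   0. ]
```

View pics/o3.png

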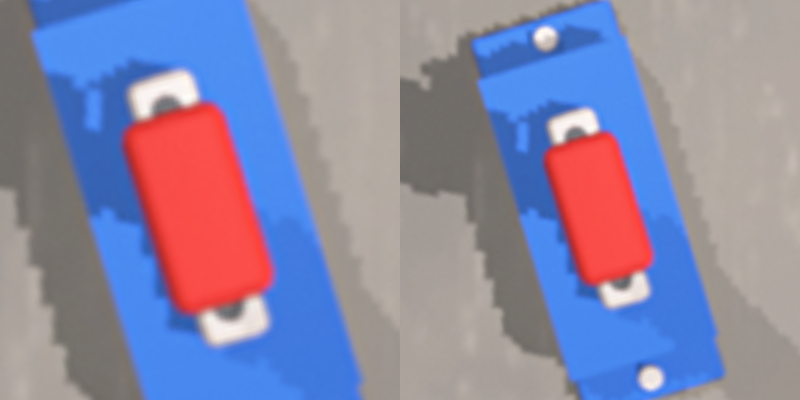

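The left half (29 mm plane) shows the bar ends at (160,78) and (237,338). The right half (103 mm plane) shows the handle centred at (198,208). Both put the spanner upright at (438.4, 306.3) with yaw 0.288. I'll grasp it.

```bash
python3 - <<'E'
from h import *
delta([438.4,306.3,200],0.288)
E
```

```text
delta [66.2 -0.1 30. ] [ 0.    -0.    -0.061] yawnow 0.2265 j [ 0.41  0.28  1.75 -0.    1.11  1.76] t 5.35
```

```bash
python3 -m handwheel '[[33,0,15,0,0,-0.03],[66,0,30,0,0,-0.061],[66,0,30,0,0,-0.061],[66,0,30,0,0,-0.061]]'
python3 - <<'E'
from h import *
delta([438.4,306.3,131],0.288)
E
```

```text
time_s: 5.75
eef_pos: [438.0, 306.4, 199.4]
ee_rot: [0.0, 0.99, 0.143, -0.001]
force: [0.0, -0.1, 0.3]
grip_width: 1.002
grip_force: 0.0
delta [ 0.4  0.2 68.4] [ 0.     0.001 -0.   ] yawnow 0.2877 j [0.39 0.44 1.61 0.   1.1  1.67] t 5.75
```

```bash
python3 -m handwheel '[[0.4,0,34,0,0,0],[0.4,0,68,0,0,0],[0.4,0,68,0,0,0],[0.4,0,68,0,0,0]]'
python3 -m handwheel '[[0,0,0,0,0,0],[0,0,0,0,0,0],[0,0,0,0,0,0],[0,0,0,0,0,0],[0,0,0,0,0,0],[0,0,0,0,0,0],[0,0,0,0,0,0],[0,0,0,0,0,0]]' 0 60
python3 -m handwheel '[[0,0,0,0,0,0],[0,0,0,0,0,0],[0,0,0,0,0,0],[0,0,0,0,0,0]]'; python3 - <<'E'
from h import *
s=readout.sense(); print(s['force'],s['wrist_torque'])
E
```

```text
time_s: 6.15
eef_pos: [438.3, 307.0, 133.2]
ee_rot: [-0.0, 0.99, 0.144, 0.0]
force: [-0.2, -0.3, 0.7]
grip_width: 0.998
grip_force: 0.0
time_s: 6.95
eef_pos: [438.4, 307.0, 131.9]
ee_rot: [-0.0, 0.99, 0.144, 0.0]
force: [0.6, -0.2, 1.9]
grip_width: 0.182
grip_force: 59.8
time_s: 7.35
eef_pos: [438.4, 307.0, 131.9]
ee_rot: [-0.0, 0.99, 0.144, 0.0]
force: [0.6, 0.3, 1.7]
grip_width: 0.183
grip_force: 59.8
[0.61361545 0.33929874 1.69821288] [ 0.02985509 -0.09925567 -0.03749877]
```

```bash
python3 -m handwheel '[[0,0,-20,0,0,0],[0,0,-50,0,0,0],[0,0,-80,0,0,0],[0,0,-80,0,0,0],[0,0,-80,0,0,0]]'
python3 - <<'E'
from h import *
delta([477.3,100.5,212],0.829)
E
```

```text
time_s: 7.85
eef_pos: [438.1, 306.8, 211.5]
ee_rot: [0.0, 0.99, 0.144, -0.0]
force: [-0.1, 0.4, -1.3]
grip_width: 0.178
grip_force: 59.5
delta [-21.2 209.   -0.5] [-0.    0.   -0.54] yawnow 0.2888 j [0.39 0.42 1.59 0.   1.12 1.67] t 7.85
```

```bash
python3 -m handwheel '[[-3,35,0,0,0,-0.09],[-7,70,0,0,0,-0.18],[-10,105,0,0,0,-0.27],[-14,140,0,0,0,-0.36],[-17,175,0,0,0,-0.45],[-21,209,0,0,0,-0.54],[-21,209,0,0,0,-0.54],[-21,209,0,0,0,-0.54]]'
python3 - <<'E'
from h import *
delta([477.3,100.5,177],0.829)
E
```

```text
time_s: 8.65
eef_pos: [477.3, 100.3, 210.6]
ee_rot: [-0.001, 0.916, 0.402, -0.001]
force: [-0.1, -0.2, -2.0]
grip_width: 0.182
grip_force: 59.7
delta [ 0.2 -0.1 33.6] [-0.002  0.002 -0.002] yawnow 0.8265 j [-0.03  0.33  1.73  0.    1.08  0.71] t 8.65
```

```bash
python3 -m handwheel '[[0,0,20,0,0,0],[0,0,38,0,0,0],[0,0,38,0,0,0],[0,0,38,0,0,0]]'
python3 - <<'E'
from h import *
np.set_printoptions(precision=1,suppress=True)
c=cams.calibration('wrist'); im,d=cams.capture('wrist'); s=readout.sense(); print(s['eef_pos'])
z=s['eef_pos'][2]-116.9; print('tip z',z)
for t in('pin_a','pin_b','nose','ring_face'):
    for a in cams.spot_point(t,'wrist')[:2]: print(t,round(a['p'],2),np.array(a['uv']),onz('wrist',a['uv'],45 if t=='ring_face' else z,c))
save('w4',cv2.resize(im[60:260,150:360],None,fx=3.5,fy=3,interpolation=2)[:600])
import pickle; pickle.dump((c,im,d),open('pics/w4.pkl','wb'))
E
```

```text
time_s: 9.05
eef_pos: [477.5, 101.3, 173.8]
ee_rot: [-0.0, 0.915, 0.403, -0.0]
force: [0.4, -0.0, -1.6]
grip_width: 0.183
grip_force: 59.5
[477.8 101.2 174.4]
tip z 57.45482890178215
pin_a 0.82 [251.5 186.4] [489.9 117.8  57.5]
pin_b 0.82 [251.5 186.4] [489.9 117.8  57.5]
nose 0.92 [254.2 215.6] [477.8 102.   57.5]
ring_face 0.83 [256.8 211.6] [478.1  99.8  45. ]
```

View pics/w4.png

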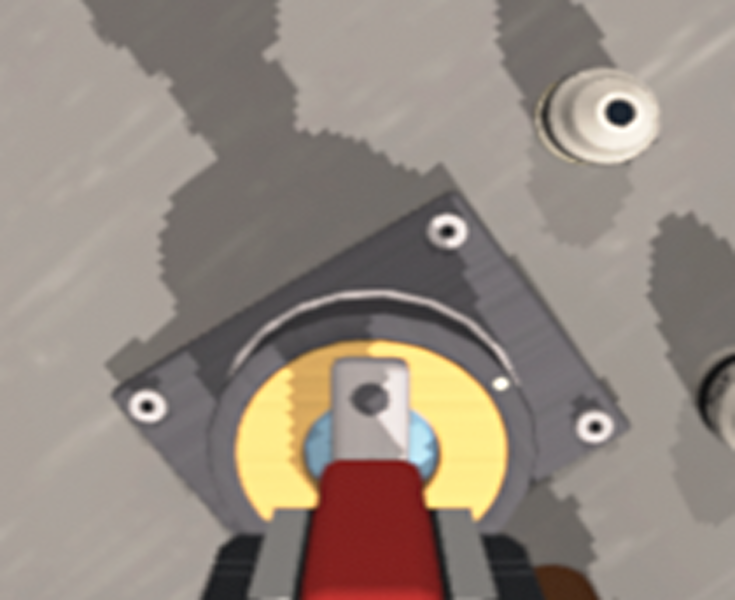

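The crop shows the bar over the ring with its pin rivet at about (370,398), which is px (255.7,192.7) in the full image. The near hole is hidden under the bar. I'll fit the ring and bar in this same view to get the relative offset.

```bash
python3 - <<'E'
from h import *
import pickle
from scipy.optimize import least_squares
np.set_printoptions(precision=2,suppress=True)
def fit(name):
    c,im,d=pickle.load(open(f'pics/{name}.pkl','rb'))
    o=ortho(im,c,477,100,45,40,6); hs=cv2.cvtColor(o,cv2.COLOR_RGB2HSV)
    m=((hs[...,0]>12)&(hs[...,0]<32)&(hs[...,1]>95)&(hs[...,2]>110)).astype('u1')
    n,l,st,_=cv2.connectedComponentsWithStats(m); m=(l==1+st[1:,4].argmax()).astype('u1')
    cs,_=cv2.findContours(m,cv2.RETR_EXTERNAL,cv2.CHAIN_APPROX_NONE); p=max(cs,key=len)[:,0].astype(float)
    P=np.c_[477+40-p[:,1]/6,100+40-p[:,0]/6]
    f=lambda v:np.hypot(P[:,0]-v[0],P[:,1]-v[1])-27.2
    r=least_squares(f,[477,100],loss='cauchy',f_scale=.3); print(name,'ring',r.x,'inliers',(abs(r.fun)<.5).mean(),len(P)); return c,im,r.x
fit('w2'); c,im,rc=fit('w4')
yaw=.8288; zt=57.5
u=np.array([np.cos(yaw),np.sin(yaw)]);n=np.array([-u[1],u[0]])
o=np.array([477.8,101.2])
def rep(t,P): print(t,P[:2],'rel TCP along/side',(P[:2]-o)@u,(P[:2]-o)@n,'rel ring',(P[:2]-rc)@u,(P[:2]-rc)@n)
rep('rivet',onz('wrist',(255.7,192.7),zt+14,c))
# bar outline: low-saturation bright region near end
z=zt+14; cen=o+20*u; w=ortho(im,c,*cen,z,20,10)
M=cv2.getRotationMatrix2D((200,200),-np.degrees(yaw),1); w=cv2.warpAffine(w,M,(400,400))
save('bar',w)
hs=cv2.cvtColor(w,cv2.COLOR_RGB2HSV); m=(hs[...,1]<50)
for r in (140,150,160,170,250,260): 
    x=np.where(m[r])[0]; print(r,x.min(),x.max(),len(x))
col=np.where(m[:,200])[0]; print('end rows',col.min(),col.max(), 'col 185',np.where(m[:,185])[0].min())
E
```

```text
w2 ring [477.1 100.1] inliers 0.5881104033970276 942
w4 ring [477.94 100.66] inliers 0.4792 1250
rivet [491.61 115.6 ] rel TCP along/side 19.946075639046008 -0.4440871612851941 rel ring 20.243661277235564 0.02325609926133381
140 0 399 201
150 0 399 182
160 0 399 164
170 0 399 149
250 106 303 150
260 101 308 148
end rows 0 324 col 185 0
```

View pics/bar.png

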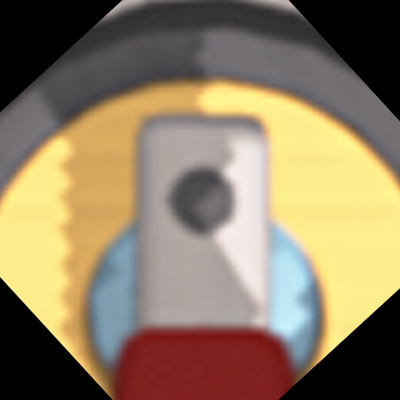

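The bar sits about 0.2 mm from the ring centre and is aligned in yaw. I'll go down gently.

```bash
python3 -m handwheel '[[0,0.2,4,0,0,0],[0,0.2,8,0,0,0],[0,0.2,10,0,0,0],[0,0.2,11,0,0,0],[0,0.2,11,0,0,0]]'
python3 -m handwheel '[[0,0,1,0,0,0],[0,0,2,0,0,0],[0,0,3,0,0,0],[0,0,4,0,0,0],[0,0,4,0,0,0],[0,0,4,0,0,0]]'
```

```text
time_s: 9.8
eef_pos: [477.9, 100.5, 162.7]
ee_rot: [-0.0, 0.915, 0.403, -0.0]
force: [0.4, 0.1, -1.5]
grip_width: 0.182
grip_force: 59.5
time_s: 10.4
eef_pos: [477.9, 100.5, 158.9]
ee_rot: [0.0, 0.915, 0.403, 0.0]
force: [-0.8, -0.7, -1.3]
grip_width: 0.18
grip_force: 59.5
```

There is no reaction force at 3 mm below the face, so the pins are in the holes. I'll seat them fully.

```bash
python3 -m handwheel '[[0,0,0.7,0,0,0],[0,0,1.4,0,0,0],[0,0,2,0,0,0],[0,0,2.6,0,0,0],[0,0,2.6,0,0,0],[0,0,2.6,0,0,0]]'
python3 - <<'E'
from h import *
s=readout.sense(); print(s['force'],s['wrist_torque'])
E
```

```text
time_s: 11.0
eef_pos: [477.9, 100.5, 156.4]
ee_rot: [0.0, 0.915, 0.403, 0.0]
force: [-0.8, 0.2, 1.9]
grip_width: 0.179
grip_force: 59.9
[-0.76915725  0.22694124  1.93143708] [ 0.06037591  0.20298164 -0.02954532]
```

```bash
cat > st.py <<'E'
from h import *
s=readout.sense(); r=q(s['ee_rot']).as_matrix()
print('yaw',round(float(np.arctan2(r[1,0],r[0,0])),4),'pos',np.round(s['eef_pos'],1),'F',np.round(s['force'],2),'T',np.round(s['wrist_torque'],3),'t',s['time_s'])
E
python3 -m handwheel '[[0,0,0,0,0,0.03],[0,0,0,0,0,0.06],[0,0,0,0,0,0.09],[0,0,0,0,0,0.12]]' >/dev/null; python3 st.py
python3 -m handwheel '[[0,0,0,0,0,0.03],[0,0,0,0,0,0.06],[0,0,0,0,0,0.09],[0,0,0,0,0,0.12]]' >/dev/null; python3 st.py
```

```text
yaw 0.7071 pos [477.6 100.8 156.2] F [-2.2   3.42  1.56] T [0.793 0.583 0.199] t 11.4
yaw 0.5868 pos [477.6 100.8 156.2] F [-2.99  4.77  2.8 ] T [0.934 0.62  0.228] t 11.8
```

```bash
python3 -m handwheel '[[0,-0.1,0,0,0,0.03],[0,-0.2,0,0,0,0.06],[0,-0.3,0,0,0,0.09],[0,-0.3,0,0,0,0.12],[0,-0.3,0,0,0,0.15],[0,-0.3,0,0,0,0.18]]' >/dev/null; python3 st.py
python3 -m handwheel '[[0,0,0,0,0,0.03],[0,0,0,0,0,0.06],[0,0,0,0,0,0.09],[0,0,0,0,0,0.12]]' >/dev/null; python3 st.py
```

```text
yaw 0.4066 pos [477.5 100.8 156.2] F [-3.3   2.92  2.02] T [0.74  0.642 0.201] t 12.4
yaw 0.2864 pos [477.5 100.8 156.2] F [-2.88  4.4   2.26] T [0.761 0.749 0.173] t 12.8
```

```bash
python3 -m handwheel '[[0,0,0,0,0,0.02],[0,0,0,0,0,0.04],[0,0,0,0,0,0.06]]' >/dev/null; python3 st.py
python3 -m handwheel '[[0,0,0,0,0,0.015],[0,0,0,0,0,0.03]]' >/dev/null; python3 st.py
python3 -m handwheel '[[0,0,0,0,0,0.01],[0,0,0,0,0,0.02]]' >/dev/null; python3 st.py
```

```text
yaw 0.2269 pos [477.5 100.8 156.2] F [-3.54  3.41  1.83] T [0.774 0.747 0.196] t 13.1
yaw 0.197 pos [477.5 100.8 156.2] F [-2.76  3.59  2.06] T [0.698 0.757 0.182] t 13.3
yaw 0.1773 pos [477.5 100.8 156.2] F [-3.94  3.69  1.93] T [0.72  0.743 0.232] t 13.5
```

```bash
python3 -m handwheel '[[0,0,0,0,0,0.01],[0,0,0,0,0,0.02]]' >/dev/null; python3 st.py
```

```text
yaw 0.1572 pos [477.5 100.8 156.2] F [-3.44  3.09  1.79] T [0.807 0.796 0.235] t 13.7
```

```bash
python3 -m handwheel '[[0,0,0,0,0,0.01],[0,0,0,0,0,0.02]]' >/dev/null; python3 st.py
```

```text
yaw 0.1373 pos [477.5 100.8 156.2] F [-2.77  3.53  2.11] T [0.706 0.809 0.19 ] t 13.9
```

```bash
python3 -m handwheel '[[0,0,0,0,0,0.01],[0,0,0,0,0,0.02]]' >/dev/null; python3 st.py
```

```text
yaw 0.1172 pos [477.5 100.8 156.2] F [-3.14  3.47  2.37] T [0.799 0.814 0.167] t 14.1
```

```bash
python3 -m handwheel '[[0,0,0,0,0,0.01],[0,0,0,0,0,0.02]]' >/dev/null; python3 st.py
```

```text
yaw 0.0973 pos [477.5 100.8 156.2] F [-5.05  3.28  2.03] T [0.714 0.755 0.215] t 14.3
```

```bash
python3 -m handwheel '[[0,0,0,0,0,0.01],[0,0,0,0,0,0.02]]' >/dev/null; python3 st.py
```

```text
yaw 0.0772 pos [477.5 100.8 156.2] F [-4.38  4.28  1.77] T [0.797 0.812 0.224] t 14.5
```

```bash
python3 -m handwheel '[[0,0,0,0,0,0.01],[0,0,0,0,0,0.02]]' >/dev/null; python3 st.py
```

```text
yaw 0.0572 pos [477.5 100.8 156.2] F [-3.93  3.68  2.19] T [0.714 0.778 0.201] t 14.7
```

```bash
python3 -m handwheel '[[0,0,0,0,0,0.01]]' >/dev/null; python3 st.py
```

```text
yaw 0.0472 pos [477.5 100.8 156.2] F [-3.83  4.64  2.13] T [0.748 0.82  0.186] t 14.8
```

```bash
python3 -m handwheel '[[0,0,0,0,0,0.01]]' >/dev/null; python3 st.py
```

```text
yaw 0.0372 pos [477.5 100.8 156.2] F [-4.04  2.96  2.59] T [0.788 0.821 0.191] t 14.9
```

```bash
python3 -m handwheel '[[0,0,0,0,0,0.01]]' >/dev/null; python3 st.py
```

```text
yaw 0.0272 pos [477.4 100.8 156.2] F [-3.22  3.74  0.92] T [0.715 0.783 0.24 ] t 15.0
```

```bash
python3 -m handwheel '[[0,0,0,0,0,0.01]]' >/dev/null; python3 st.py
```

```text
yaw 0.0173 pos [477.5 100.8 156.2] F [-3.9   2.68  2.62] T [0.773 0.771 0.21 ] t 15.1
```

```bash
python3 -m handwheel '[[0,0,0,0,0,0.01]]' >/dev/null; python3 st.py
```

```text
yaw 0.0073 pos [477.4 100.8 156.2] F [-4.05  3.09  1.86] T [0.684 0.835 0.229] t 15.2
```

```bash
python3 -m handwheel '[[0,0,0,0,0,0.01]]' >/dev/null; python3 st.py
```

```text
yaw -0.0027 pos [477.4 100.8 156.2] F [-3.01  3.25  1.98] T [0.762 0.809 0.197] t 15.3
```

```bash
python3 -m handwheel '[[0,0,0,0,0,0.01]]' >/dev/null; python3 st.py
```

```text
yaw -0.0128 pos [477.4 100.8 156.2] F [-4.07  3.14  1.96] T [0.749 0.796 0.201] t 15.4
```

```bash
python3 -m handwheel '[[0,0,0,0,0,0.01]]' >/dev/null; python3 st.py
```

```text
yaw -0.0227 pos [477.5 100.8 156.2] F [-2.98  4.1   1.86] T [0.727 0.774 0.189] t 15.5
```

```bash
python3 -m handwheel '[[0,0,0,0,0,0.01]]' >/dev/null; python3 st.py
```

```text
yaw -0.0327 pos [477.4 100.8 156.2] F [-3.7   3.26  0.81] T [0.743 0.856 0.183] t 15.6
```

```bash
python3 -m handwheel '[[0,0,0,0,0,0.01]]' >/dev/null; python3 st.py
```

```text
yaw -0.0426 pos [477.4 100.8 156.2] F [-3.82  3.84  1.5 ] T [0.814 0.798 0.322] t 15.7
```

```bash
python3 -m handwheel '[[0,0,0,0,0,0],[0,0,0,0,0,0]]' >/dev/null; python3 st.py
```

```text
yaw -0.0422 pos [477.5 100.8 156.2] F [-3.11  3.88  2.96] T [0.753 0.766 0.255] t 15.9
```

```bash
python3 -m handwheel '[[0,0,0,0,0,0.005]]' >/dev/null; python3 st.py; python3 -m handwheel '[[0,0,0,0,0,0.0]]' >/dev/null; python3 st.py
```

```text
yaw -0.0471 pos [477.5 100.8 156.2] F [-3.99  3.59  2.27] T [0.819 0.827 0.323] t 16.0
yaw -0.0472 pos [477.5 100.8 156.2] F [-3.71  3.77  1.69] T [0.755 0.784 0.274] t 16.1
```

The torque rise, which persists while holding, shows the ring is against its stop. I'll hold briefly, ease back within the hole clearance, and lift.

```bash
python3 -m handwheel '[[0,0,0,0,0,0],[0,0,0,0,0,0],[0,0,0,0,0,-0.02],[0,0,0,0,0,-0.04],[0,0,0,0,0,-0.04]]' >/dev/null; python3 st.py
python3 -m handwheel '[[0,0,-2,0,0,-0.0],[0,0,-4,0,0,0],[0,0,-7,0,0,0],[0,0,-10,0,0,0],[0,0,-30,0,0,0],[0,0,-56,0,0,0],[0,0,-56,0,0,0],[0,0,-56,0,0,0]]';python3 st.py
python3 - <<'E'
from h import *
delta([438.4,307,212],0.288); delta([405,150,212],0.1)
E
```

```text
yaw -0.0064 pos [477.7 100.7 156.3] F [-2.8   2.04  2.29] T [0.49  0.655 0.073] t 16.6
time_s: 17.4
eef_pos: [477.8, 100.6, 212.3]
ee_rot: [0.0, 1.0, -0.003, 0.0]
force: [-0.2, 0.1, -1.3]
grip_width: 0.176
grip_force: 59.7
yaw -0.0063 pos [477.8 100.6 212.3] F [-0.2   0.15 -1.26] T [-0.005  0.01   0.035] t 17.4
delta [-4.070e+01 -2.061e+02  2.000e-01] [ 0.    -0.001 -0.294] yawnow -0.0063 j [-0.03  0.33  1.73 -0.    1.08  1.54] t 17.4
delta [-73.1 -48.9   0.2] [ 0.    -0.001 -0.106] yawnow -0.0063 j [-0.03  0.33  1.73 -0.    1.08  1.54] t 17.4
```

```bash
python3 -m handwheel '[[-36,-3,0,0,0,0],[-73,-5,0,0,0,0],[-73,-5,0,0,0,0],[-73,-5,0,0,0,0]]' >/dev/null
python3 look.py w5; python3 - <<'E'
from h import *
import pickle
c,im,d=pickle.load(open('pics/w5.pkl','rb')); o=ortho(im,c,477.3,100.3,45,40,6)
g=cv2.cvtColor(o,cv2.COLOR_RGB2GRAY); yy,xx=np.mgrid[:480,:480]
r=np.hypot(yy-240,xx-240)/6; m=((r>16.5)&(r<24.5)&(g<90)).astype('u1')
n,l,st,ce=cv2.connectedComponentsWithStats(m)
C=[ce[i] for i in range(1,n) if st[i,4]>200]; print([(st[i,4],ce[i]) for i in range(1,n) if st[i,4]>100])
if len(C)==2:
    a,b=sorted(C,key=lambda p:p[1]); v=b-a; print('yaw',np.arctan2(v[0],v[1]),np.hypot(*v)/12,(a+b)/2)
delta([438.4,307,212],0.288)
E
```

```text
[405.1 106.1 212. ] [471.3 104.4 281. ] [-0.3  0.  -1. ] [-0.   0.2  1.9 -0.   1.   1.6]
spanner 0.56 [251.  215.1] [378.3 109.7  15. ]
stand 0.56 [ 75.5 157.2] [437.5 300.6   0. ]
stand 0.55 [253.  213.7] [374.5 108.    0. ]
ring_face 0.86 [262.8 109. ] [476.1  99.1  45. ]
lens_cell 0.97 [256.7 108.4] [477.6 103.8   0. ]
lens_cell 0.24 [ 61.2 163. ] [432.1 322.2   0. ]
nose 0.66 [256.1 213.8] [379.6 104.9  15. ]
[(np.int32(427), array([236.97189696, 117.00936768])), (np.int32(415), array([245.03614458, 360.82168675]))]
yaw 0.03306358278500439 20.32880397261582 [241.00402077 238.91552721]
delta [ 3.200e+01 -2.011e+02  1.000e-01] [-0.     0.    -0.294] yawnow -0.0063 j [-0.03  0.19  1.92 -0.    1.03  1.55] t 18.15
```

The hole line now sits at yaw 0.033, so the ring turned about 0.80 rad. With the stop torque and the hole clearance, that agrees with it being home. Now I'll return the spanner.

```bash
python3 -m handwheel '[[5,-35,0,0,0,-0.06],[10,-70,0,0,0,-0.12],[15,-105,0,0,0,-0.18],[20,-140,0,0,0,-0.24],[26,-170,0,0,0,-0.294],[32,-201,0,0,0,-0.294],[32,-201,0,0,0,-0.294],[32,-201,0,0,0,-0.294]]' >/dev/null
python3 - <<'E'
from h import *
delta([438.4,307,150],0.288)
E
```

```text
delta [ 0.5  0.3 61.8] [0.    0.001 0.001] yawnow 0.2888 j [ 0.39  0.42  1.59 -0.    1.13  1.67] t 18.95
```

```bash
python3 -m handwheel '[[0.4,0,20,0,0,0],[0.4,0,45,0,0,0],[0.4,0,62,0,0,0],[0.4,0,66,0,0,0],[0.4,0,70,0,0,0],[0.4,0,73,0,0,0],[0.4,0,73,0,0,0]]'
python3 -m handwheel '[[0,0,2,0,0,0],[0,0,4,0,0,0],[0,0,6,0,0,0],[0,0,7,0,0,0],[0,0,7,0,0,0]]'; python3 st.py
```

```text
time_s: 19.65
eef_pos: [438.6, 307.0, 139.6]
ee_rot: [-0.0, 0.99, 0.143, 0.0]
force: [1.3, 0.6, -0.6]
grip_width: 0.18
grip_force: 59.6
time_s: 20.15
eef_pos: [438.4, 307.1, 132.3]
ee_rot: [0.0, 0.99, 0.143, -0.0]
force: [-0.9, -0.2, -1.0]
grip_width: 0.177
grip_force: 59.8
yaw 0.2878 pos [438.4 307.1 132.3] F [-0.88 -0.23 -0.95] T [-0.064  0.025  0.029] t 20.15
```

```bash
python3 -m handwheel '[[0,0,0.4,0,0,0],[0,0,0.8,0,0,0],[0,0,0.8,0,0,0]]'|sed -n 4p
python3 -m handwheel '[[0,0,0,0,0,0],[0,0,0,0,0,0],[0,0,0,0,0,0],[0,0,0,0,0,0],[0,0,0,0,0,0],[0,0,0,0,0,0],[0,0,0,0,0,0],[0,0,0,0,0,0]]' 1
python3 -m handwheel '[[0,0,-20,0,0,0],[0,0,-45,0,0,0],[0,0,-75,0,0,0],[0,0,-98,0,0,0],[-30,0,-98,0,0,0],[-65,0,-98,0,0,0],[-65,0,-98,0,0,0],[-65,0,-98,0,0,0]]'
python3 look.py w6; python3 - <<'E'
from h import *
import pickle
c,im,d=pickle.load(open('pics/w6.pkl','rb'))
o=np.hstack([ortho(im,c,440,306,29,40,5),ortho(im,c,440,306,103,40,5)]); save('o6',o)
E
```

```text
force: [-0.1, -0.0, 1.8]
time_s: 21.25
eef_pos: [438.4, 307.1, 131.5]
ee_rot: [-0.0, 0.99, 0.143, -0.0]
force: [-0.4, -0.5, -0.4]
grip_width: 1.002
grip_force: 0.0
time_s: 22.05
eef_pos: [376.1, 288.7, 229.9]
ee_rot: [-0.0, 0.99, 0.143, 0.001]
force: [0.3, -0.2, 0.1]
grip_width: 0.999
grip_force: 0.0
[376.6 288.8 229.8] [440.1 306.3 299.2] [-0.3 -0.1 -1. ] [ 0.4  0.3  1.8 -0.   1.1  1.7]
spanner 0.95 [253.7 115.4] [439.6 308.5  15. ]
stand_seat 0.68 [483.8 110.9] [537.7  61.4  20. ]
stand_seat 0.57 [254.  118.9] [436.5 307.3  20. ]
stand 0.97 [258.6 115.1] [441.2 304.    0. ]
ring_face 0.67 [255.3  93.7] [457.8 312.3  45. ]
ring_face 0.65 [461.3 151.3] [477.2  98.8  45. ]
lens_cell 0.89 [434.8 145.5] [475.9 103.7   0. ]
```

View pics/o6.png

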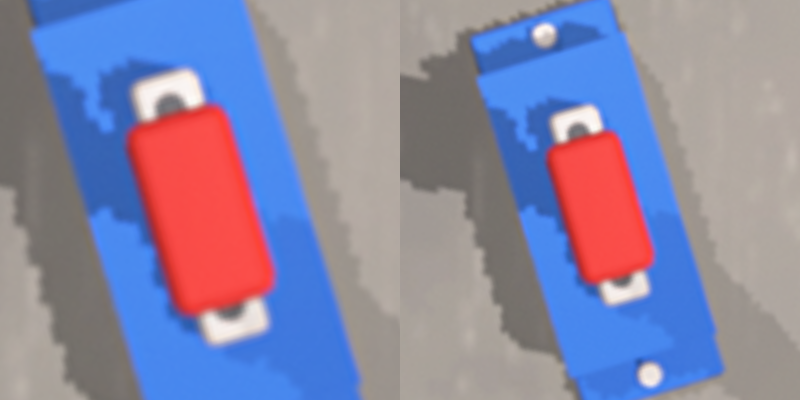

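The spanner is back upright: the bar ends at (165,78) and (237,335) sit within about 1 mm of where they started, and it is released. I'll hand the job in.

```bash
python3 -c "
from rig import order
print(order.finish_job())"
```

```text
the job is handed in; nothing more can be done
None
```

I turned the ring about 0.80 rad clockwise, until a sustained torque rise showed it against its stop, then put the spanner back upright in its stand, released it and handed the job in; no verdict came back.

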